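# Set the nesting dolls back on their stand in order of height

## Robot

A 6-joint arm with a two-finger parallel gripper is mounted at the origin on the work surface. World frame = base frame: x ahead of the robot, y to its left, z up, the work surface at z = 0. Lengths are in mm, angles in rad, forces in N, time in s.
With the tool pointing down it reaches from about 250 to 775 mm from the base axis. Payload 8.9 kg.
Tool frame: the origin (TCP) lies midway between the tips of the shut fingers; the grasp point (between the pads) lies 19 mm behind it; z points along the fingers, y is the line along which they close (so a half turn about z gives the same grasp; the last joint's range is limited). The gripper opens to 85 mm and grips with 20 to 120 N. Pads are 22 mm wide; open, the fingers measure 114 mm over their backs; the gripper's body (76 mm by 85 mm) begins 54 mm behind the grasp point. The pads swing forward as they close: fully open they stand 13 mm farther back than shut.
Start: joints at [-1.357, 0.291, -0.153, 1.127, 0, 1.431], TCP at [181.403, -492.663, 231.305] pointing down, gripper open.
Joint ranges: [-2.52, 2.52], [-0.91, 1.74], [-1.3, 1.37], [-1.96, 2.02], [-1.52, 1.47], [-3.14, 3.14]. Speed limits (rad/s): [2.22, 2.22, 2.79, 3.14, 3.14, 3.14].

## Interface

Orientations are given as [roll, pitch, yaw] about the fixed x, y, z axes, in that order (R = Rz(yaw) Ry(pitch) Rx(roll)).
In Python, from station import manip gives the robot as it stands. Calls block until the motion is done:
- manip.reach(position, orientation): joint-space move of the TCP to a pose.
- manip.move_straight(position, rotation=None, vel=150): straight line of the TCP; rotation=None keeps the orientation; vel is the mean speed in mm/s.
- manip.goto_joints(angles): joint-space move.
- manip.command_gripper(opening, force=None): finger opening in mm; force is the grip in N (None keeps the last); returns when the fingers have stopped.
- manip.pause(seconds).
- manip.solve_ik(position, orientation): joint angles nearest the present ones, or None.
- manip.state(): the state.
- manip.get_image(name): name is "scene" or "top"; returns a dict with "frame" (420x560x3 uint8, blue, green, red), "depth" (420x560 float32, mm along the optical axis (not along the pixel's ray), 0 where there is no reading), "vertical_fov" (degrees; the focal length in pixels is half the picture's height over the tangent of half this angle, whatever the lens; pixels are square), "cx", "cy" (the principal point, pixels), "distortion" ([k1, k2, p1, p2, k3] as OpenCV has them; the pictures are not rectified), "R" (3x3) and "t" (3): a world point X has camera coordinates R X + t. Camera axes: x right, y down, z forward; pixel columns grow to the right and rows downward; lengths in mm; the calibration is good to about 2 mm. A picture is of the moment at which its call begins.
A pose or a line that the arm cannot do raises manip.Unreachable and nothing moves.
- manip.close_job(): hands the job in; it is judged then, once.
Trained networks look in the newest picture that a camera, given by its name, has taken for a name from the list of things; names that differ only in an ending like _2 or _b are one class to them, and where a whole thing is asked for, a point or a joint stands for the part that bears it (a point fixed in the world has none). Each returns a list of dicts, best first, with "confidence" (0 to 1); they miss things now and then, are a little off and sometimes report something else, mostly with a low value. They report only what shows in the picture. A call takes as long as a camera call. They do not tell look-alikes from the thing itself.
- manip.trace(camera, name): "region" (420x560 bool, what is visible of it) and "extent" ([left, top, width, height] in pixels, round what is visible of it).
The state is a dict: "time_s": time; "joint_pos": joint angles; "joint_vel": joint speeds; "effort": joint torques, N m; "tcp_pos": TCP position; "tcp_rot": TCP orientation; "wrist_force": force on the tool from outside, world axes, zero at the start; "wrist_torque": the same for the moment, N m; "opening": finger opening in mm; "grip_force": force on a finger pad.
Only numpy, scipy, OpenCV 4.12 (cv2) and the standard library are available. Lean on these libraries where they do the work, as an engineer would, in place of code of your own. Each camera call takes 0.05 s, during which the arm holds its last target. There are 200 camera calls.

## Task

Stand the four blank wooden nesting dolls on their display stand in a row in order of height, ready for the painting lesson: the tallest on the largest felt disc, and so on down to the shortest on the smallest disc, each upright in the middle of its disc. Do not tip a doll over, and leave the glue stick and the paste pot standing where they are.

Things in the scene. Friction and masses are not known exactly. Their poses are not given: they have to be found in the camera images.
- doll_1_mid (a point): the tallest of four blank (unpainted) light-wood nesting dolls, round about its vertical axis: 92 mm tall, body 54 mm across with straight walls from 24% to 57% of its height, narrower head above, flat foot 44 mm across; loose, 70 g (give or take 30%), standing on the table at the start. The point is on its axis, half-way up (46 mm above its foot); z is up along the doll
- doll_2_mid (a point): the second tallest of four blank (unpainted) light-wood nesting dolls, round about its vertical axis: 78 mm tall, body 46 mm across with straight walls from 24% to 57% of its height, narrower head above, flat foot 37 mm across; loose, 50 g (give or take 30%), standing on the table at the start. The point is on its axis, half-way up (39 mm above its foot); z is up along the doll
- doll_3_mid (a point): the third tallest of four blank (unpainted) light-wood nesting dolls, round about its vertical axis: 64 mm tall, body 38 mm across with straight walls from 24% to 57% of its height, narrower head above, flat foot 31 mm across; loose, 33 g (give or take 30%), standing on the table at the start. The point is on its axis, half-way up (32 mm above its foot); z is up along the doll
- doll_4_mid (a point): the shortest of four blank (unpainted) light-wood nesting dolls, round about its vertical axis: 50 mm tall, body 30 mm across with straight walls from 24% to 57% of its height, narrower head above, flat foot 24 mm across; loose, 20 g (give or take 30%), standing on the table at the start. The point is on its axis, half-way up (25 mm above its foot); z is up along the doll
- disc_1: the largest of four thin grey felt discs in a row on the display stand, 68 mm across. The origin is the disc's centre on the top face of the stand, 16 mm above the table; z is up, and the disc's y axis lies along the row, pointing to the end with the largest disc. The stand is a fixed mid-brown wooden plank, 312 x 86 mm and 16 mm high; its discs lie 76 mm apart, centre to centre, largest to smallest in order of size, the outer two 42 mm from the plank's ends.
- disc_2: the second largest of four thin grey felt discs in a row on the display stand, 57 mm across. The origin is the disc's centre on the top face of the stand, 16 mm above the table; z is up, and the disc's y axis lies along the row, pointing to the end with the largest disc. On the same stand.
- disc_3: the third largest of four thin grey felt discs in a row on the display stand, 46 mm across. The origin is the disc's centre on the top face of the stand, 16 mm above the table; z is up, and the disc's y axis lies along the row, pointing to the end with the largest disc. On the same stand.
- disc_4: the smallest of four thin grey felt discs in a row on the display stand, 36 mm across. The origin is the disc's centre on the top face of the stand, 16 mm above the table; z is up, and the disc's y axis lies along the row, pointing to the end with the largest disc. On the same stand.
- glue_stick_mid (a point): bystander: a glue stick standing upright among the dolls, 28 mm across and 96 mm tall, orange foot and white cap; loose. The point is on its axis, half-way up
- paste_pot_mid (a point): bystander: a squat yellow paste pot with a white lid, 66 mm across and 50 mm tall, standing among the dolls; loose. The point is on its axis, half-way up
There are look-alikes about, which are no part of the job. Leave any blue look-alike of the part that bears doll_1_mid alone.

How it is judged:
By the outcome, as a careful person would: the job done as asked, in the order asked, and still so for the second after the job is handed in, with the robot touching nothing.
It also fails if it takes over 122 s, if anything falls off the work surface, if the arm or the gripper's body presses on something with over 40 N, if the wrist force passes 120 N, or if a joint passes its speed limit or range.

## Working session

There is one attempt and no reset: what is moved stays moved. The work goes in short steps, each a Python script; the robot and the scene stay as the last script left them, time stands still between calls to the robot, and variables do not carry over. Pictures are saved under pics/ and viewed, at most 14 in all, crops included, and the job is handed in when it is done.

```bash
mkdir -p pics; ls
python3 - <<'E'
from station import manip
import cv2,numpy as np
for n in ("scene","top"):
    im=manip.get_image(n); cv2.imwrite(f"pics/{n}0.png",im["frame"])
    np.savez(f"{n}0.npz",**im)
    print(n,im["vertical_fov"],im["cx"],im["cy"],im["distortion"],np.round(im["R"],3).tolist(),im["t"])
    for k in ("doll_1_mid","disc_1","glue_stick_mid","paste_pot_mid"):
        for d in manip.trace(n,k): print(n,k,round(d["confidence"],2),d["extent"])
print(manip.state())
E
```

```text
pics
scene 44.63146565801566 275.8608786438293 207.06290018065496 [-0.0051912  0.         0.         0.         0.       ] [[0.64, 0.768, 0.004], [0.633, -0.524, -0.569], [-0.436, 0.367, -0.822]] [-333.73706002 -314.32334874 1414.18571968]
scene doll_1_mid 0.94 [137.3, 269.6, 27.6, 39.7]
scene doll_1_mid 0.74 [82.7, 274.7, 28.9, 33.8]
scene disc_1 0.98 [318.3, 241.6, 32.7, 24.9]
scene disc_1 0.65 [302.7, 217.2, 24.7, 21.2]
scene disc_1 0.63 [286.9, 195.7, 19.5, 15.7]
scene disc_1 0.28 [378.6, 92.5, 23.0, 31.9]
scene glue_stick_mid 0.68 [378.2, 93.7, 22.6, 30.9]
scene paste_pot_mid 0.82 [126.3, 215.2, 33.4, 37.2]
top 43.18281582889771 280.3866628203467 208.89578922546355 [-0.02271238  0.          0.          0.          0.        ] [[-0.028, -1.0, -0.006], [-0.977, 0.029, -0.211], [0.211, -0.0, -0.978]] [  -3.47698378  530.83577727 1243.3255253 ]
top doll_1_mid 0.83 [428.8, 224.4, 24.4, 21.2]
top doll_1_mid 0.75 [394.1, 202.2, 22.5, 21.4]
top disc_1 0.66 [240.7, 198.7, 18.0, 19.9]
top disc_1 0.65 [245.7, 136.8, 27.2, 30.2]
top disc_1 0.52 [241.4, 233.1, 14.8, 14.3]
top paste_pot_mid 0.55 [371.5, 245.0, 26.1, 31.3]
{'time_s': 0.5, 'joint_pos': array([-1.35730864e+00,  2.90744322e-01, -1.53451129e-01,  1.12668724e+00,
        2.29548393e-06,  1.43147882e+00]), 'joint_vel': array([ 0.00172724,  0.00032501, -0.00098111,  0.0003715 , -0.00069105,
        0.00049204]), 'effort': array([-1.99212147e-03, -5.36660278e+01,  3.31438279e+01,  3.17446465e-03,
       -2.97396418e-04, -6.78347405e-06]), 'tcp_pos': array([ 181.39406801, -492.63913287,  231.26295189]), 'tcp_rot': array([-3.14150744e+00, -1.42664136e-05,  3.52805195e-01]), 'wrist_force': array([0.69783958, 0.11363134, 0.60544525]), 'wrist_torque': array([ 0.00757892, -0.02098346, -0.00580737]), 'grip_force': 0.0, 'opening': 85.29279218934008}
```

View pics/scene0.png

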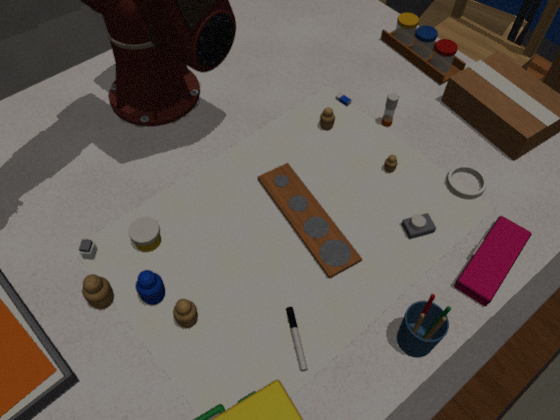

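View pics/top0.png

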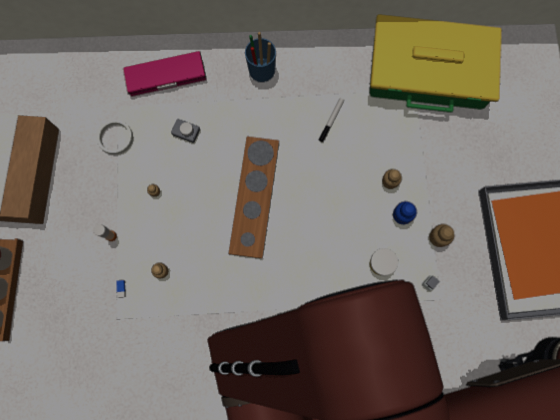

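Scene picture: brown dolls at (97,290), (185,312), (327,118) and (390,162). The blue look-alike at (150,286) is to be left alone, as are the paste pot (145,234) and glue stick (390,108). In the top picture the dolls are at (443,235), (393,178), (160,270) and (153,190), blue is at (405,212), and the stand runs from (262,152) for the large disc to (248,240) for the small one. Next I turn these into positions.

```bash
cat > h.py <<'E'
import numpy as np,cv2
from scipy.optimize import least_squares
def cam(im):
    f=210/np.tan(np.radians(float(im["vertical_fov"]))/2)
    return np.array([[f,0,im["cx"]],[0,f,im["cy"]],[0,0,1]],float)
def rays(im):
    v,u=np.mgrid[0:420,0:560].astype(np.float64)
    p=cv2.undistortPoints(np.stack([u,v],-1).reshape(-1,1,2),cam(im),np.array(im["distortion"],float)).reshape(420,560,2)
    return np.dstack([p,np.ones((420,560))])
def world(im): # HxWx3
    return (rays(im)*np.asarray(im["depth"])[...,None]-im["t"])@im["R"]
def onplane(im,mask,z):
    r=rays(im)[mask]@im["R"]; c=-np.asarray(im["R"]).T@im["t"]
    return c+r*((z-c[2])/r[:,2])[:,None]
def project(im,X):
    return cv2.projectPoints(np.asarray(X,float).reshape(-1,1,3),cv2.Rodrigues(np.asarray(im["R"],float))[0],np.asarray(im["t"],float),cam(im),np.array(im["distortion"],float))[0].reshape(-1,2)
E
python3 - <<'E'
from h import *
S={n:dict(np.load(f"{n}0.npz")) for n in("scene","top")}
W={n:world(S[n]) for n in S}
P={"d1":[(97,290),(443,235)],"d2":[(185,312),(393,178)],"d3":[(327,118),(160,270)],"d4":[(390,162),(153,190)],"blue":[(150,286),(405,212)],"pot":[(145,234),(384,263)],"glue":[(389,108),(106,233)]}
R={"d1":(92,54),"d2":(78,46),"d3":(64,38),"d4":(50,30),"blue":(92,54),"pot":(50,66),"glue":(96,28)}
for k,pp in P.items():
    h,d=R[k]; 
    for n,(u,v) in zip(S,pp):
        w=W[n][max(v-25,0):v+25,max(u-25,0):u+25].reshape(-1,3)
        c=np.median(W[n][v-3:v+4,u-3:u+4].reshape(-1,3),0)[:2]
        lo,hi=(.15,.62) if k[0] in"db" else (.1,.9)
        for _ in range(6):
            near=w[(np.hypot(*(w[:,:2]-c).T)<d/2+9)&(w[:,2]>4)]
            b=near[(near[:,2]>lo*h)&(near[:,2]<hi*h)]
            if len(b)<8: break
            c=least_squares(lambda q:np.hypot(*(b[:,:2]-q).T)-d/2,c,loss="soft_l1",f_scale=1.5).x
        r=np.std(np.hypot(*(b[:,:2]-c).T)-d/2) if len(b) else -1
        t=near[near[:,2]>.85*h][:,:2].mean(0) if len(near) else None
        print(k,n,len(b),np.round(c,1),"res",np.round(r,1),"zmax",np.round(np.percentile(near[:,2],98),1),"topmean",t)
# plank
for n,(u,v) in zip(S,[(308,218),(254,197)]):
    im=S[n];f=im["frame"];hsv=cv2.cvtColor(f,cv2.COLOR_BGR2HSV)
    z=W[n][...,2]; m=((z>9)&(z<24)).astype(np.uint8)
    m=cv2.morphologyEx(m,cv2.MORPH_OPEN,np.ones((3,3)))
    _,l=cv2.connectedComponents(m); m=l==l[v,u]
    pts=onplane(im,m,16)[:,:2]
    print(n,"plank",cv2.minAreaRect(pts.astype(np.float32)),m.sum())
    g=(m&(hsv[...,1]<70)).astype(np.uint8); g=cv2.morphologyEx(g,cv2.MORPH_OPEN,np.ones((3,3)))
    nc,l,st,_=cv2.connectedComponentsWithStats(g)
    for i in range(1,nc):
        if st[i,4]>40:
            q=onplane(im,l==i,16)[:,:2]; print("  disc",q.mean(0).round(1),"dia",np.sqrt(4/np.pi*cv2.contourArea(cv2.convexHull(q.astype(np.float32)))).round(1))
E
```

```text
d1 scene 317 [ 453.3 -414.7] res 1.5 zmax 90.4 topmean [ 460.03710501 -414.88931351]
d1 top 141 [ 458.3 -414.7] res 1.5 zmax 93.3 topmean [ 456.46134403 -410.81556689]
d2 scene 223 [ 603.9 -304.1] res 1.3 zmax 76.6 topmean [ 607.40339408 -305.04840274]
d2 top 95 [ 607.2 -302.6] res 1.2 zmax 79.7 topmean [ 605.5125897  -300.40203926]
d3 scene 137 [390.4 280. ] res 2.1 zmax 62.0 topmean [393.92875612 276.60041398]
d3 top 67 [393. 283.] res 1.2 zmax 65.1 topmean [392.0625266  281.06466368]
d4 scene 92 [595.9 301.4] res 1.5 zmax 47.5 topmean [597.39599394 298.5265609 ]
d4 top 47 [598.6 303.8] res 1.8 zmax 53.5 topmean [596.55093759 301.82770901]
blue scene 327 [ 514.3 -328.4] res 1.5 zmax 90.7 topmean [ 519.03747259 -329.20199972]
blue top 130 [ 518. -327.] res 1.3 zmax 93.8 topmean [ 515.56297296 -324.40967028]
pot scene 243 [ 391.4 -267. ] res 3.2 zmax 51.7 topmean [ 396.55898417 -268.52864089]
pot top 51 [ 398.1 -268.2] res 5.7 zmax 55.7 topmean [ 395.64661343 -264.74577689]
glue scene 210 [498.1 390.8] res 3.8 zmax 95.4 topmean [489.89567518 402.0618983 ]
glue top 116 [473.2 393. ] res 3.6 zmax 99.4 topmean [482.02867647 405.92331497]
scene plank ((578.1180419921875, 42.38909149169922), (87.35173797607422, 313.12945556640625), 80.73326110839844) 4315
  disc [463.6  64.3] dia 33.0
  disc [538.8  52. ] dia 42.6
  disc [613.8  39.7] dia 54.3
  disc [688.7  27. ] dia 64.9
top plank ((577.29150390625, 47.265769958496094), (86.210205078125, 312.05084228515625), 80.75627136230469) 3986
  disc [689.9  29.4] dia 65.8
  disc [614.8  41.5] dia 54.5
  disc [539.3  53.2] dia 43.0
  disc [464.6  65.7] dia 33.1
```

Candidates for doll_1 in the scene picture: brown (97,290), blue look-alike (150,286), brown (185,312), (327,118), (390,162). I choose the brown one at (97,290), with fitted height about 92. Next come a crop check and an IK check.

```bash
cat >> h.py <<'E'
D={1:dict(xy=(456,-414),tcpz=24,dia=54,n=(60,87)),2:dict(xy=(605.6,-303),tcpz=15,dia=46,n=(-90,-24)),
   3:dict(xy=(392,281.5),tcpz=9,dia=38,n=None),4:dict(xy=(597.3,302),tcpz=6,dia=30,n=None)}
DISC={1:(689.3,28.2),2:(614.2,40.6),3:(539.1,52.8),4:(464.2,65.0)}
PY=-0.163
def pickyaw(i):
    n=D[i]["n"]
    if n is None: return PY
    y=np.arctan2(-n[1],n[0]) # closing dir c=(-n1,n0)=(sin y,-cos y)
    y=np.arctan2(-n[1],-n[0]); return (y+np.pi/2)%np.pi-np.pi/2
def ori(y): return [np.pi,0,y]
def safe_reach(m,xyz,y):
    last=None
    for yy in (y,y+np.pi,y-np.pi):
        q=m.solve_ik(xyz,ori(yy))
        if q is not None and (last is None or abs(q[5])<abs(last[5])): last=q
    m.goto_joints(last)
E
python3 - <<'E'
from h import *
from station import manip as m
for i in D:
    for xy,y in((D[i]["xy"],pickyaw(i)),(DISC[i],PY)):
        for z in (D[i]["tcpz"],200):
            print(i,z,round(y,2),[None if (q:=m.solve_ik([*xy,z],ori(yy))) is None else np.round(q,2).tolist() for yy in (y,y+np.pi)])
f=dict(np.load("scene0.npz"))["frame"][250:340,60:220]
cv2.imwrite("pics/crop1.png",cv2.resize(f,None,fx=5,fy=5,interpolation=cv2.INTER_CUBIC))
E
```

```text
1 24 0.97 [[-0.86, 0.64, -0.18, 0.75, 0.0, 1.32], [-0.86, 0.64, -0.18, 0.75, 0.0, -1.82]]
1 200 0.97 [[-0.86, 0.48, 0.05, 1.14, 0.0, 1.32], [-0.86, 0.48, 0.05, 1.14, 0.0, -1.82]]
1 24 -0.16 [[-0.06, 0.76, 0.07, 0.88, 0.0, -3.04], [-0.06, 0.76, 0.07, 0.88, 0.0, 0.1]]
1 200 -0.16 [[-0.06, 0.63, 0.31, 1.25, 0.0, -3.04], [-0.06, 0.63, 0.31, 1.25, 0.0, 0.1]]
2 15 0.26 [[-0.57, 0.75, 0.01, 0.84, 0.0, 2.31], [-0.57, 0.75, 0.01, 0.84, 0.0, -0.83]]
2 200 0.26 [[-0.57, 0.61, 0.26, 1.23, 0.0, 2.31], [-0.57, 0.61, 0.26, 1.23, 0.0, -0.83]]
2 15 -0.16 [[-0.05, 0.65, -0.19, 0.74, 0.0, -3.03], [-0.05, 0.65, -0.19, 0.74, 0.0, 0.11]]
2 200 -0.16 [[-0.05, 0.48, 0.05, 1.14, 0.0, -3.03], [-0.05, 0.48, 0.05, 1.14, 0.0, 0.11]]
3 9 -0.16 [[0.47, 0.47, -0.57, 0.54, 0.0, -2.51], [0.47, 0.47, -0.57, 0.54, 0.0, 0.63]]
3 200 -0.16 [[0.47, 0.23, -0.32, 1.02, 0.0, -2.51], [0.47, 0.23, -0.32, 1.02, 0.0, 0.63]]
3 9 -0.16 [[-0.04, 0.55, -0.41, 0.61, 0.0, -3.02], [-0.04, 0.55, -0.41, 0.61, 0.0, 0.13]]
3 200 -0.16 [[-0.04, 0.34, -0.17, 1.06, 0.0, -3.02], [-0.04, 0.34, -0.17, 1.06, 0.0, 0.13]]
4 6 -0.16 [[0.36, 0.74, -0.02, 0.81, 0.0, -2.62], [0.36, 0.74, -0.02, 0.81, 0.0, 0.52]]
4 200 -0.16 [[0.36, 0.59, 0.23, 1.21, 0.0, -2.62], [0.36, 0.59, 0.23, 1.21, 0.0, 0.52]]
4 6 -0.16 [[-0.02, 0.45, -0.61, 0.51, 0.0, -3.0], [-0.02, 0.45, -0.61, 0.51, 0.0, 0.15]]
4 200 -0.16 [[-0.02, 0.21, -0.35, 1.01, 0.0, -3.0], [-0.02, 0.21, -0.35, 1.01, 0.0, 0.15]]
```

View pics/crop1.png

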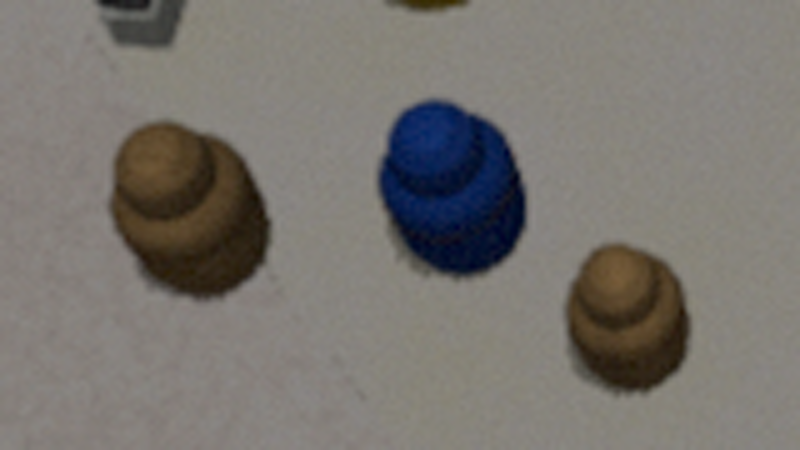

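The crop shows the tall brown doll at left, clearly larger than the one at right, with the blue look-alike between them; the choice stands. Picking doll 1.

```bash
cat >> h.py <<'E'
def pick(m,i,force=20):
    d=D[i]; x,y=d["xy"]
    m.command_gripper(min(d["dia"]+20,84))
    safe_reach(m,[x,y,180],pickyaw(i))
    m.move_straight([x,y,d["tcpz"]+100],vel=200); 
    m.move_straight([x,y,d["tcpz"]],vel=80)
    m.command_gripper(d["dia"]-8,force)
    s=m.state(); print("closed",i,s["opening"],s["grip_force"],s["wrist_force"].round(1))
    m.move_straight([x,y,180],vel=150)
    s=m.state(); print("lifted",s["opening"],s["grip_force"],"t",s["time_s"])
def place(m,i,dxy=(0,0)):
    d=D[i]; x,y=np.array(DISC[i])+dxy; z=d["tcpz"]+16
    safe_reach(m,[x,y,190],PY)
    m.move_straight([x,y,z+15],vel=180)
    m.move_straight([x,y,z+1],vel=30)
    m.pause(.2); s=m.state(); print("down",s["wrist_force"].round(1))
    m.command_gripper(d["dia"]+14)
    m.move_straight([x,y,200],vel=120)
    s=m.state(); print("placed",i,s["opening"],"t",s["time_s"])
E
python3 - <<'E'
from h import *
from station import manip as m
pick(m,1)
for n in("scene","top"):
    im=m.get_image(n);np.savez(n+"1.npz",**im)
cv2.imwrite("pics/lift1.png",np.load("scene1.npz")["frame"])
E
```

```text
closed 1 52.98068352251258 20.844556360971183 [-0.7  1.1  6.3]
lifted 53.50375864595474 21.210318066878244 t 5.2333
```

View pics/lift1.png

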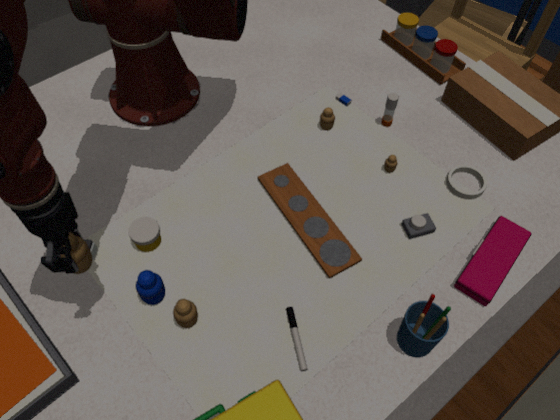

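The doll is held in the gripper at (75,253), upright, and the rest is undisturbed. Placing it.

```bash
cat >> h.py <<'E'
def bodyxy(im,c,i,z0=16,H=(0,92,78,64,50)):
    h,d=H[i],D[i]["dia"]; w=world(im).reshape(-1,3); c=np.array(c,float)
    for _ in range(6):
        b=w[(np.hypot(*(w[:,:2]-c).T)<d/2+8)&(w[:,2]>z0+.18*h)&(w[:,2]<z0+.6*h)]
        c=least_squares(lambda q:np.hypot(*(b[:,:2]-q).T)-d/2,c,loss="soft_l1",f_scale=1.5).x
    return c,len(b)
E
python3 - <<'E'
from h import *
from station import manip as m
place(m,1)
s=m.state(); m.move_straight([560,-200,200],vel=300)
for n in("scene","top"):
    im=m.get_image(n);np.savez(n+"2.npz",**im)
    print(n,bodyxy(im,DISC[1],1))
f=np.load("scene2.npz")["frame"];t=np.load("top2.npz")["frame"]
cv2.imwrite("pics/p1.png",np.hstack([cv2.resize(f[160:290,240:380],(400,371)),cv2.resize(t[110:260,190:340],(371,371))]))
E
```

```text
down [ 0.1  0.1 -1.3]
placed 1 68.25907377662499 t 10.6417
scene (array([687.21985103,  27.54064865]), 272)
top (array([690.2819088 ,  29.29891252]), 110)
```

View pics/p1.png

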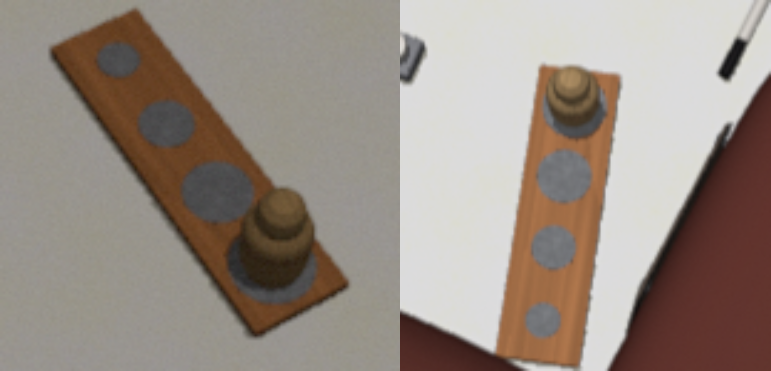

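Doll 1 stands upright, centred on its disc in both views (at (275,240) left and (573,98) right), fitted within 1 mm. Now the others.

Run:
```python
from h import *
from station import manip as m
for i in (2,3,4):
    pick(m,i)
    if m.state()["grip_force"]<8 or m.state()["opening"]<D[i]["dia"]-4: print("LOST");break
    place(m,i)
m.move_straight([450,-150,220],vel=300)
for n in("scene","top"):
    im=m.get_image(n);np.savez(n+"3.npz",**im);cv2.imwrite(f"pics/{n}3.png",im["frame"])
    for i in D: print(n,i,(bodyxy(im,DISC[i],i)[0]-DISC[i]).round(1))
```

```text
closed 2 45.18392350052881 20.67914318991825 [-0.5  0.8  5.1]
lifted 45.181189225402875 20.531965037807822 t 16.0
down [ 0.1 -0.4 -0.3]
placed 2 59.70989283459055 t 20.9083
closed 3 37.262262083888324 19.81233497383073 [-0.5 -0.1  6.1]
lifted 37.28777477062577 20.087937000207603 t 25.875
down [-0.2 -0.9  0.8]
placed 3 51.98804559891287 t 30.625
closed 4 28.906242464717238 19.80747565277852 [-2.1 -0.6  4.7]
lifted 29.04239606095055 19.772650133818388 t 35.3833
down [ 0.4 -1.1 -0.2]
placed 4 44.031353309442714 t 40.175
scene 1 [-1.9 -0.6]
scene 2 [-1.6 -1. ]
scene 3 [-1.6 -1. ]
scene 4 [-1.8 -0.9]
top 1 [1.1 1. ]
top 2 [1.4 1.1]
top 3 [1.6 0.7]
top 4 [0.9 1.2]
```

View pics/scene3.png

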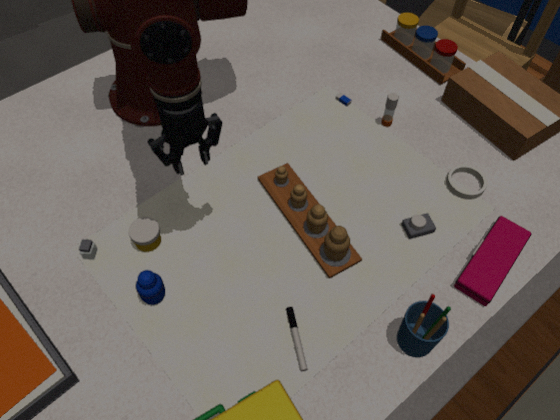

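View pics/top3.png

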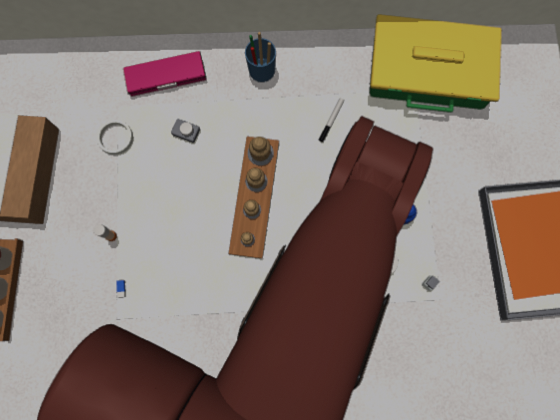

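All four dolls stand upright in size order on their discs, from (282,175) for the smallest to (338,243) for the tallest in the scene picture. Fitted centres are within about 1 mm. The glue stick, paste pot and blue doll have not moved. Handing in.

```bash
python3 -c "
from station import manip as m
print(m.close_job())"
```

```text
the job is handed in; nothing more can be done
None
```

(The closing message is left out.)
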